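# Snap a new tube into the insect lamp and switch it on

## Task

The insect lamp lies on its back with its guard off: take the new glass tube out of the grey packing cradle, centre it over the lamp's two pairs of spring fingers and press it gently down until it has snapped fully home in both, then let go of it. Then turn the lamp's knob clockwise all the way to its stop to switch the lamp on. The tube is thin glass and breaks if it is pushed down into the lamp with more than about 25 N; leave the other things on the bench where they are.

Things in the scene. Friction and masses are not known exactly. Their poses are not given: they have to be found in the camera images.
- lamp: Grey plastic insect lamp on its back, fixed to the bench. Origin on its underside (bench level), straight below the middle of the tube's place; tube's place along its y axis, z up. Base 110 mm wide (x +-55), 12 mm thick, y = -86 to +175, low rim (top at z = 18). From y = 85 to 175 a housing 30 mm high carries the knob (axis at x 0, y 140). The clips stand at y = -40 and +40.
- place (a point): Point of the lamp 40 mm above its origin: where the tube's middle comes when fully home with the clip holder at its LOWEST setting. The holder with both clips is clamped 0 to 24 mm higher, differently each time, and this is not measured: the home height must be felt. Fully home the tube lies level. Below the tube, between the clips, is only a bar 12 mm wide, so gripper fingers have room.
- clip_a (a point): Lamp floor (z = 12) under the clip at y = -40: a pair of upright steel spring fingers, 12 mm wide along y, mouth about 23 mm wide at the top, lips narrowing to 10 mm, below them a seat with a rigid stop. The tube meets the flares 14 to 16 mm above home. Pressing into both takes 5 to 12 N, falls to near 0 once it has snapped (7 mm above home), then rises 8 N/mm at the stop.
- clip_b (a point): Lamp floor (z = 12) under the other, equal clip, at y = +40. Friction may hold the tube short of home where the pressing ends, so press on past the snap until it sits on the stop (10 to 18 N felt there).
- tube: New lamp tube: white glass cylinder with aluminium end caps, 16 mm in diameter, 136 mm long, about 45 g. Origin at its middle, its own y axis along its length; both ends are alike. It starts lying level in the cradle with its axis 30 mm above the bench. Thin glass: breaks when all contacts with the lamp, the springs' side squeeze (about 7 N) included, add up to 35 N: keep the push below 25 N.
- cradle: Grey moulded-card packing cradle fixed to the bench, 60 by 150 mm, origin on its underside at its centre, the tube along its y axis. Base 3 mm thick; two notched supports 14 mm wide at y = -55 and +55, 32 mm high and 50 mm wide, hold the tube; between them the tube is free, with 19 mm below it.
- contact_a (a joint): spring contact pin in the clip at y = -40, pressed down by the tube (m): 0 when free, about 0.004 when the tube is fully home, spring of about 0.6 N
- contact_b (a joint): the same in the clip at y = +40
- knob (a joint): lamp knob, turned clockwise seen from above (rad): starts between 0 and 0.25, stop at 1.4 = on. Stays where it is left; turning takes about 0.05 N m. At 0 its grip bar points along the lamp's x axis.
- knob_grip (a point): point on the knob's axis, 67 mm above the bench, at mid-height to grip its bar; the bar is 34 mm long, 14 mm wide and 32 mm high (top 74 mm above the bench, it stands on a round disc of 36 mm whose top is 44 mm above the bench). Turns with the knob; its x axis is along the bar.
- ashtray: Bystander, not to be moved: glass ashtray, an open bowl 90 mm across and 30 mm high; origin under its centre
- candle: Bystander, not to be moved: amber glass candle jar with a lid, 56 mm across and 60 mm high; origin under its centre
- incense: Bystander, not to be moved: dark wooden pipe-shaped incense holder, 28 mm thick and 240 mm long along its y axis, on two small feet; origin under its centre
- stand: Bystander, not to be moved: folded flat aluminium reading stand, 160 by 240 mm and 18 mm high; origin under its centre
- mug: Bystander, not to be moved: white mug, 76 mm across and 85 mm high; origin under its centre
- screwdriver: Bystander, not to be moved: screwdriver lying on the bench along its x axis; origin under its centre
- guard: Bystander, not to be moved: the lamp's grey plastic guard grille, taken off, 100 by 170 mm and 12 mm high; origin under its centre
Not all that is in view belongs to the job. Of the things shaped like the tube, the white one is meant.

How it is judged:
By the outcome, as a careful person would: the job done as asked, in the order asked, and still so for the second after the job is handed in, with the robot touching nothing.
It also fails if it takes over 69 s, if anything falls off the work surface, if the arm or the gripper's body presses on something with over 40 N, if the wrist force passes 120 N, or if a joint passes its speed limit or range.

## Robot

A 7-joint arm with a two-finger parallel gripper is mounted at the origin on the work surface. World frame = base frame: x ahead of the robot, y to its left, z up, the work surface at z = 0. Lengths are in m, angles in degrees, forces in N, time in s.
With the tool pointing down it reaches from about 0.35 to 0.775 m from the base axis. Payload 3.1 kg.
Tool frame: the origin (TCP) lies on the centre line of the jaws, within the pads' length; the fingertips stand 17 mm ahead of it and the grasp point (between the pads) lies 2 mm behind it (robot.tip_reach is the distance from the TCP to the fingertips, in m); z points along the fingers, y is the direction in which the jaws open and shut (so a half turn about z gives the same grasp; the last joint's range is limited). The gripper opens to 85 mm and grips with 20 to 120 N. Pads are 22 mm wide; open, the fingers measure 114 mm over their backs; the gripper's body (76 mm by 85 mm) begins 54 mm behind the grasp point. The pads swing forward as they close: fully open they stand 13 mm farther back than shut.
Start: joints at [72.783, 17.813, 0.802, 86.603, -0.252, 75.585, -1.558], TCP at [0.141, -0.532, 0.248] pointing down, gripper open.
Joint ranges: [-154.91, 154.91], [-16.99, 109.72], [-72.82, 74.43], [7.12, 147.25], [-82.49, 262.49], [11.32, 116.49], [-174.64, 174.64]. Speed limits (degrees/s): [159.86, 159.86, 180, 180, 180, 180, 180].

## Interface

Orientations are given as [roll, pitch, yaw] about the fixed x, y, z axes, in that order (R = Rz(yaw) Ry(pitch) Rx(roll)).
In Python, from station import robot, fingers, vision, workorder, recognise gives the robot as it stands. Calls block until the motion is done:
- robot.move_to(position, orientation): joint-space move of the TCP to a pose.
- robot.line_to(position, orientation=None, velocity=0.15, f_stop=None): straight line of the TCP; orientation=None keeps the orientation; velocity is the mean speed in m/s. With f_stop (N) it stops when the force on the tool has changed by that much, and returns True; else False.
- robot.move_j(angles): joint-space move.
- fingers.gripper_to(opening, force=None): opening from 0.0 (shut) to 1.0 (fully open); force is the grip in N (None keeps the last); returns when the fingers have stopped.
- robot.pause(seconds).
- robot.inverse_kinematics(position, orientation): joint angles nearest the present ones, or None.
- vision.grab_frame(name): name is "scene" or "top" or "wrist"; returns the picture (480x640x3 uint8, red, green, blue); there is no depth.
- vision.calibration(name): a dict with "mtx" (3x3 intrinsics, pixels), "extrinsics" (4x4, takes a point from world to camera coordinates); the wrist camera has in their place "T_tool_cam" (4x4, takes a point from camera to tool coordinates, whose origin is the TCP and whose axes are the flange's). Camera axes: x right, y up, looking along -z (the intrinsics and any distortion apply to the point x, -y, -z); pixel columns grow to the right and rows downward; lengths in m; the calibration is good to about 2 mm. A picture is of the moment at which its call begins: read the wrist's pose just before it. calibration takes no time and is no camera call.
A pose or a line that the arm cannot do raises robot.PlanningError and nothing moves.
- workorder.close_job(): hands the job in, once; it reports no verdict.
Trained networks look in the newest picture that a camera, given by its name, has taken for a name from the list of things; names that differ only in an ending like _2 or _b are one class to them, and where a whole thing is asked for, a point or a joint stands for the part that bears it (a point fixed in the world has none). Each returns a list of dicts, best first, with "p" (0 to 1); they miss things now and then, are a little off and sometimes report something else, mostly with a low value. They report only what shows in the picture. A call takes as long as a camera call. They do not tell look-alikes from the thing itself.
- recognise(label, camera): "rect" ([centre column, centre row, width, height] in pixels, round what is visible of it).
Readings, each from a call of its own:
- robot.current_time_s(): time.
- robot.current_joint_positions(): joint angles.
- robot.current_dq(): joint speeds.
- robot.current_joint_torque(): joint torques, N m.
- robot.current_tool_pos(): TCP position.
- robot.current_eef_rot(): TCP orientation.
- robot.current_contact_force(): force on the tool from outside, world axes, zero at the start.
- robot.current_torque(): the same for the moment, N m.
- robot.current_finger_gap(): opening from 0.0 (shut) to 1.0 (fully open).
Only numpy, scipy, OpenCV 4.12 (cv2) and the standard library are available. Lean on these libraries where they do the work, as an engineer would, in place of code of your own. Each camera call takes 0.05 s, during which the arm holds its last target.

## Working session

There is one attempt and no reset: what is moved stays moved. The work goes in short steps, each a Python script; the robot and the scene stay as the last script left them, time stands still between calls to the robot, and variables do not carry over. Pictures are saved under pics/ and viewed, and the job is handed in when it is done.

```bash
ls; mkdir -p pics
python3 - <<'E'
from station import robot, fingers, vision, workorder, recognise
import cv2
print(robot.current_time_s(), robot.current_tool_pos(), robot.current_eef_rot(), robot.tip_reach)
for n in ("scene","top","wrist"):
    f=vision.grab_frame(n); cv2.imwrite(f"pics/{n}0.png",f[:,:,::-1]); print(n,vision.calibration(n))
    if n!="wrist":
        for l in ("tube","lamp","cradle","knob","clip_a"):
            print(n,l,[(round(d["p"],2),[round(x) for x in d["rect"]]) for d in recognise(l,n)][:4])
print(robot.current_time_s())
E
```

```text
pics
0.0 [ 0.14058018 -0.530992    0.24721765] [-1.79862090e+02  4.88380913e-03  1.48316636e+01] 0.017
scene {'mtx': array([[455.83980724,   0.        , 314.50059593],
       [  0.        , 455.83980724, 234.29074289],
       [  0.        ,   0.        ,   1.        ]]), 'extrinsics': array([[-0.68099488,  0.73203468,  0.01926678,  0.39834043],
       [-0.55349416, -0.53177317,  0.6409848 ,  0.24819446],
       [ 0.47946866,  0.42584331,  0.76731172, -1.46069973],
       [ 0.        ,  0.        ,  0.        ,  1.        ]])}
scene tube [(0.84, [453, 302, 53, 10]), (0.75, [380, 280, 50, 35]), (0.64, [406, 241, 50, 13])]
scene lamp [(0.82, [288, 228, 88, 76])]
scene cradle [(0.89, [384, 286, 60, 51]), (0.51, [261, 135, 28, 33])]
scene knob [(0.61, [313, 235, 12, 12])]
scene clip_a [(0.69, [287, 228, 91, 75])]
top {'mtx': array([[495.31745612,   0.        , 315.20032537],
       [  0.        , 495.31745612, 234.31693346],
       [  0.        ,   0.        ,   1.        ]]), 'extrinsics': array([[ 0.02722665, -0.99962537, -0.00279965, -0.01940897],
       [ 0.98294113,  0.0262624 ,  0.1
[... 254 characters left out ...]
8, [361, 238, 96, 49])]
top cradle [(0.76, [254, 245, 50, 22])]
top knob [(0.55, [330, 231, 16, 16])]
top clip_a [(0.75, [364, 238, 100, 48]), (0.49, [235, 165, 77, 54])]
wrist {'mtx': array([[412.86701813,   0.        , 321.69224131],
       [  0.        , 412.86701813, 247.12686791],
       [  0.        ,   0.        ,   1.        ]]), 'T_tool_cam': array([[ 6.78950084e-04,  9.63805543e-01,  2.66605351e-01,
         6.75758048e-02],
       [ 9.99999692e-01, -5.49567216e-04, -5.59906039e-04,
        -4.50033980e-04],
       [-3.93122984e-04,  2.66605649e-01, -9.63805620e-01,
        -1.25831873e-01],
       [ 0.00000000e+00,  0.00000000e+00,  0.00000000e+00,
         1.00000000e+00]])}
0.65
```

Run:
```python
import cv2
a=cv2.imread("pics/top0.png"); cv2.imwrite("pics/top0c.png",cv2.resize(a[130:350,150:450],None,fx=2.6,fy=2.6,interpolation=cv2.INTER_CUBIC))
a=cv2.imread("pics/scene0.png"); cv2.imwrite("pics/scene0c.png",cv2.resize(a[110:350,210:500],None,fx=2.5,fy=2.5,interpolation=cv2.INTER_CUBIC))
```

```text
(no output)
```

View pics/top0.png

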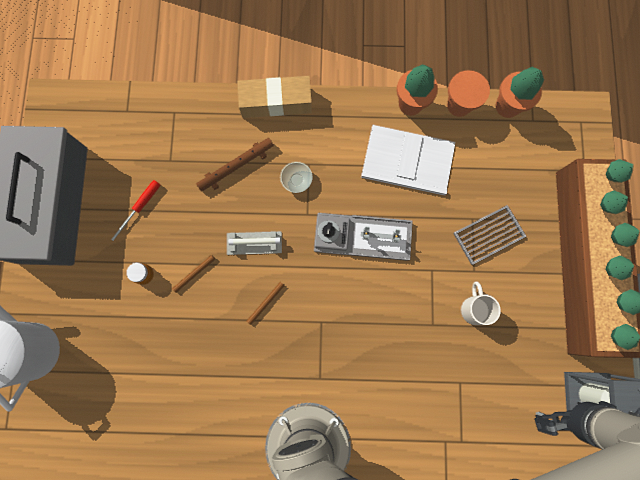

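View pics/top0c.png

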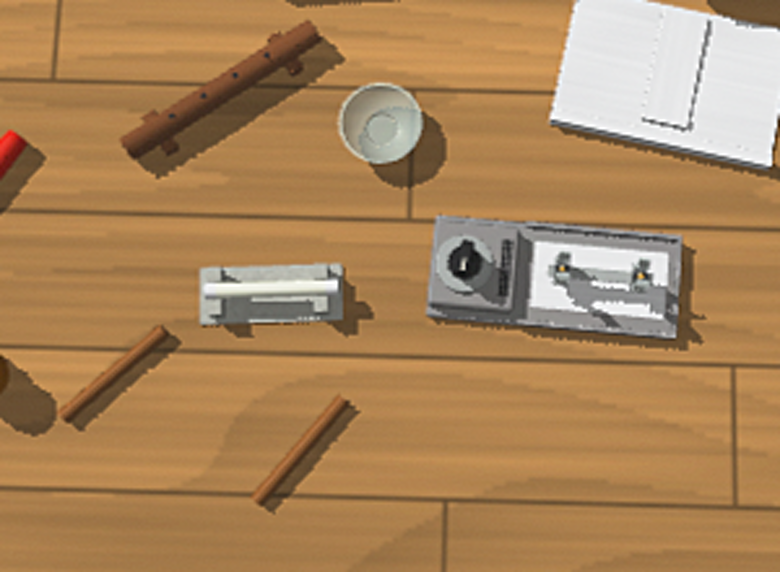

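View pics/scene0c.png

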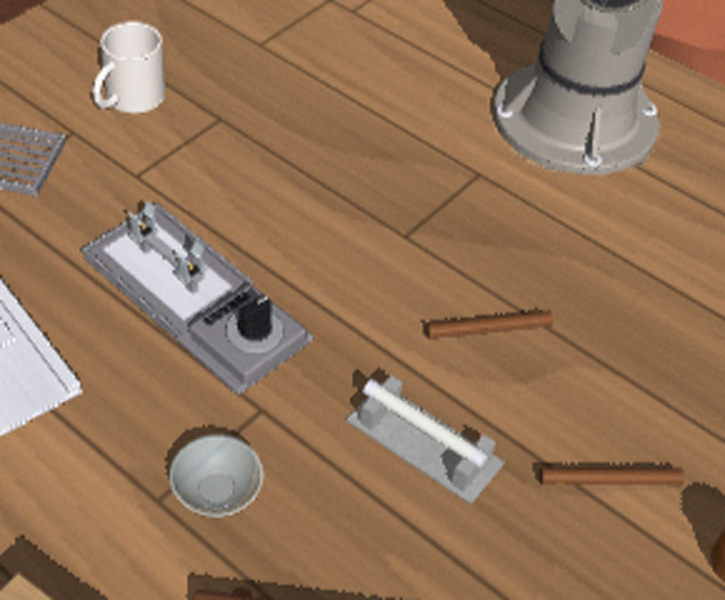

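Tube look-alikes in the top view are the brown sticks at (195,273) and (267,304), and the white tube in the grey cradle at (255,241). I choose the white one in the cradle. The lamp is at (362,238), with its knob to the left at (330,231). Next I compute coarse positions and get closer wrist views.

```bash
cat > h.py <<'E'
from station import robot, fingers, vision, workorder, recognise
import cv2, numpy as np
from scipy.spatial.transform import Rotation as R
def cam(name,pose=None):
    c=vision.calibration(name)
    if name!="wrist":
        return c["mtx"],np.linalg.inv(c["extrinsics"])
    p,e=pose
    T=np.eye(4);T[:3,:3]=R.from_euler('xyz',e,degrees=True).as_matrix();T[:3,3]=p
    return c["mtx"],T@c["T_tool_cam"]
def ray2(px,z,K,Tc):
    px=np.atleast_2d(np.array(px,float)); z=np.broadcast_to(z,len(px))
    d=np.c_[(px[:,0]-K[0,2])/K[0,0],-(px[:,1]-K[1,2])/K[1,1],-np.ones(len(px))]@Tc[:3,:3].T
    o=Tc[:3,3]
    return o+d*((z-o[2])/d[:,2])[:,None]
def proj(P,K,Tc):
    P=np.atleast_2d(P); q=(P-Tc[:3,3])@Tc[:3,:3]
    return np.c_[K[0,2]+K[0,0]*q[:,0]/-q[:,2],K[1,2]+K[1,1]*(-q[:,1])/-q[:,2]]
def pose(): return np.array(robot.current_tool_pos()),np.array(robot.current_eef_rot())
def snap(fn):
    ps=pose(); f=vision.grab_frame("wrist"); cv2.imwrite(fn,f[:,:,::-1]); np.savez(fn+".npz",p=ps[0],e=ps[1]); return f,ps
def wcam(fn):
    d=np.load(fn+".npz"); return cam("wrist",(d["p"],d["e"]))
E
python3 - <<'E'
from h import *
K,T=cam("top")
c=lambda l:[(150+x/2.6,130+y/2.6) for x,y in l]
tu=ray2(c([(203,289),(340,286)]),0.034,K,T); print(tu,tu.mean(0))
l=ray2(c([(437,215),(685,235),(677,340),(428,315)]),[0.03,0.018,0.018,0.03],K,T);print(l)
k=ray2(c([(467,258)]),0.074,K,T);print("knob",k)
print("clips",ray2(c([(563,268),(643,272)]),0.05,K,T))
for p in ((k[0]),(tu.mean(0))):
  for yaw in (90,-90):
    print(robot.inverse_kinematics([p[0],p[1],0.25],[180,0,yaw]),robot.inverse_kinematics([p[0],p[1],0.03],[180,0,yaw]))
E
```

```text
[[0.52173704 0.22863661 0.034     ]
 [0.52866075 0.08735138 0.034     ]] [0.52519889 0.157994   0.034     ]
[[ 0.60737942 -0.01078383  0.03      ]
 [ 0.59551766 -0.27211022  0.018     ]
 [ 0.48399181 -0.26284268  0.018     ]
 [ 0.50144739 -0.00427361  0.03      ]]
knob [[ 0.55375236 -0.042211    0.074     ]]
clips [[ 0.55067242 -0.14102625  0.05      ]
 [ 0.54869641 -0.22270775  0.05      ]]
[ 33.44139458  23.86347428 -43.5377492   84.31026681  16.52828336
  78.3950789  -10.96498295] [ 29.1714761   36.48747426 -37.31037565  99.73049298  26.83417367
  52.98374965 -19.26333433]
[ -40.66830974   28.66399113   64.60061335   87.16220367  -26.04716716
   80.67409197 -154.55938344] [ -39.31729492   47.69592965   64.29631037  102.40141203  -48.55355805
   62.752673   -137.48300733]
[ 23.76216622  29.82421058 -63.36705259  85.05076519  26.70979593
  81.53144752 -40.4459922 ] [ 21.32227444  45.58322915 -59.49104018 100.40032539  44.6513298
  61.11839672 -54.09064109]
[ 22.97264189  29.06295702 -61.6556497   85.07515818  25.64180166
  81.09838701 140.40554035] [ 22.47522519  47.06854634 -61.91234723 100.36348683  46.73312891
  62.50790397 124.42974258]
```

Run:
```python
from h import *
robot.move_to([0.552,-0.13,0.26],[180,0,90])
snap("pics/lamp1.png")
for l in ("knob","lamp","clip_a","contact_a"):
    print(l,[(round(d["p"],2),[round(x) for x in d["rect"]]) for d in recognise(l,"wrist")][:4])
robot.move_to([0.525,0.14,0.25],[180,0,90])
snap("pics/cr1.png")
for l in ("tube","cradle"):
    print(l,[(round(d["p"],2),[round(x) for x in d["rect"]]) for d in recognise(l,"wrist")][:4])
print(robot.current_time_s(),pose())
```

```text
knob [(0.6, [331, 99, 44, 46])]
lamp [(0.63, [330, 199, 137, 299]), (0.19, [330, 99, 51, 46])]
clip_a [(0.57, [326, 199, 136, 297])]
contact_a []
tube [(0.89, [245, 27, 64, 55]), (0.86, [139, 224, 139, 109]), (0.62, [570, 118, 140, 232]), (0.61, [323, 185, 33, 168])]
cradle [(0.24, [357, 406, 45, 46])]
4.175 (array([0.52595647, 0.13750928, 0.24979258]), array([1.79998066e+02, 5.61338281e-02, 8.97504590e+01]))
```

View pics/lamp1.png

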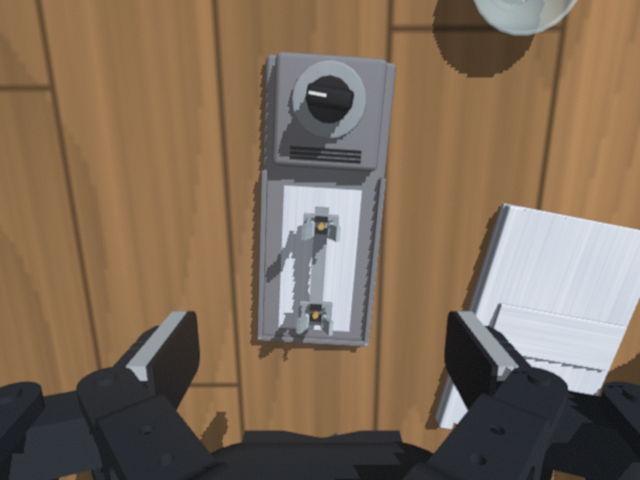

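View pics/cr1.png

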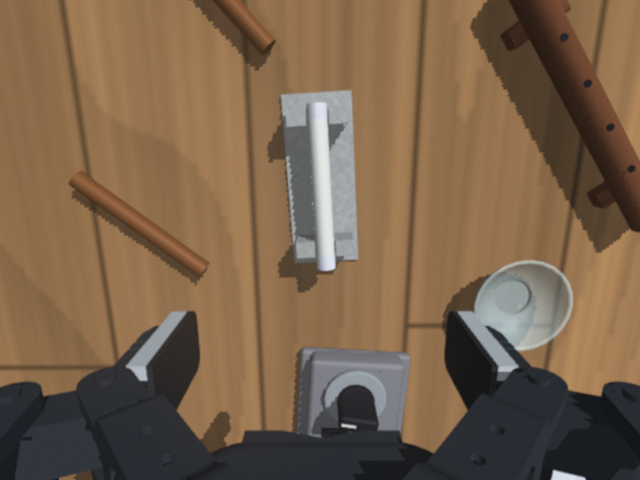

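Run:
```python
from h import *
K,T=wcam("pics/cr1.png")
t=ray2([(316,103),(327,270)],0.03,K,T);print(t,t.mean(0),np.linalg.norm(t[0]-t[1]),np.degrees(np.arctan2(*(t[0]-t[1])[:2][::-1])))
a=cv2.imread("pics/cr1.png")[85:285,270:370];cv2.imwrite("pics/cr1z.png",cv2.resize(a,None,fx=3,fy=3,interpolation=cv2.INTER_CUBIC))
a=cv2.imread("pics/lamp1.png")[45:355,245:405];cv2.imwrite("pics/lamp1z.png",cv2.resize(a,None,fx=1.93*1,fy=1.93,interpolation=cv2.INTER_CUBIC))
a=cv2.imread("pics/lamp1.png")[180:350,250:390];cv2.imwrite("pics/lamp1y.png",cv2.resize(a,None,fx=3.5,fy=3.5,interpolation=cv2.INTER_CUBIC))
K,T=wcam("pics/lamp1.png")
print("knob disc",ray2([(329,100)],.044,K,T)); print("pins",ray2([(321,226),(316,316)],.04,K,T))
print("housing top corners",ray2([(277,53),(396,64)],.03,K,T)); print("rim",ray2([(258,342),(367,344)],.018,K,T))
```

```text
[[0.52175207 0.22801994 0.03      ]
 [0.53059897 0.08857907 0.03      ]] [0.52617552 0.15829951 0.03      ] 0.13972123964570174 93.63029216061148
knob disc [[ 0.5573314  -0.03986727  0.044     ]]
pins [[ 0.55073112 -0.14144966  0.04      ]
 [ 0.54589715 -0.22530529  0.04      ]]
housing top corners [[ 0.51638295 -0.00365846  0.03      ]
 [ 0.61078857 -0.01198509  0.03      ]]
rim [[ 0.48808092 -0.26335519  0.018     ]
 [ 0.5956967  -0.26577985  0.018     ]]
```

View pics/cr1z.png

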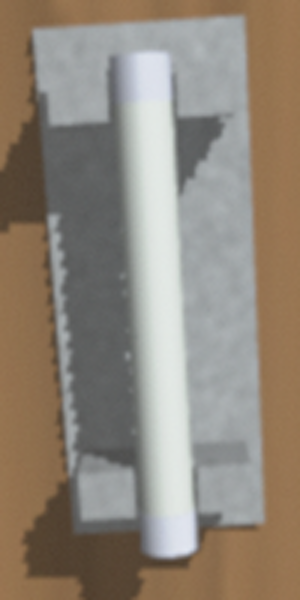

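View pics/lamp1z.png

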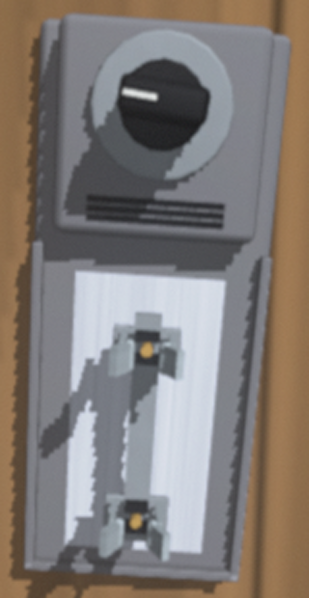

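View pics/lamp1y.png

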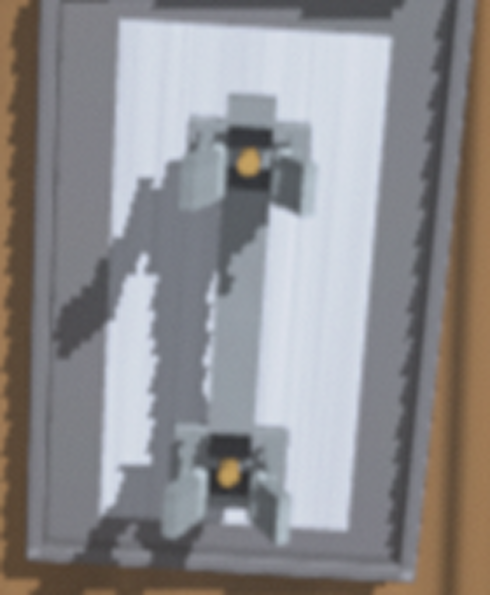

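```bash
cat > fit.py <<'E'
from h import *
from scipy.optimize import least_squares
K,T=wcam("pics/lamp1.png")
px=np.array([(321.1,226.3),(315.4,315.1),(258,339.4),(367.7,345.1),(329.2,99.9)])
def P(v):
    x,y,a,h=v;c,s=np.cos(a),np.sin(a)
    L=np.array([(0,.04,h),(0,-.04,h),(-.055,-.086,.018),(.055,-.086,.018),(0,.14,.044)])
    return np.c_[x+c*L[:,0]-s*L[:,1],y+s*L[:,0]+c*L[:,1],L[:,2]]
r=least_squares(lambda v:(proj(P(v),K,T)-px).ravel(),[.549,-.18,-.06,.04])
print(r.x,np.degrees(r.x[2]));print(r.fun.reshape(-1,2).round(1))
E
python3 fit.py
```

```text
[ 0.54815353 -0.17878268 -0.06670284  0.05240611] -3.82179141947329
[[-0.  -0.1]
 [-0.1  0. ]
 [-0.7  0.4]
 [ 0.9  1.2]
 [-0.  -0.9]]
```

Run:
```python
from h import *
fingers.gripper_to(0.45)
robot.move_to([0.526,0.158,0.11],[180,0,93.6])
robot.line_to([0.526,0.158,0.030],velocity=0.08)
print(robot.current_contact_force(),pose())
fingers.gripper_to(0.0,force=30)
print("gap",robot.current_finger_gap(),robot.current_contact_force())
robot.line_to([0.526,0.158,0.12],velocity=0.08)
fingers.gripper_to(0.0,force=80)
print("gap",robot.current_finger_gap(),robot.current_contact_force(),robot.current_torque())
snap("pics/held.png"); f=vision.grab_frame("scene"); cv2.imwrite("pics/held_s.png",cv2.resize(f[110:350,210:500,::-1],None,fx=2.5,fy=2.5))
print(robot.current_time_s())
```

```text
[0.36603328 0.56026413 0.11930759] (array([0.52651875, 0.15831945, 0.03055468]), array([ 1.79928658e+02, -2.17940011e-02,  9.36031629e+01]))
gap 0.17414161361260097 [-0.88816972 -1.26965745  2.27044926]
gap 0.1594103854253787 [ 0.75437989 -0.70294426 -0.27748287] [-0.02346451 -0.01473825 -0.00510993]
8.3833
```

View pics/held.png

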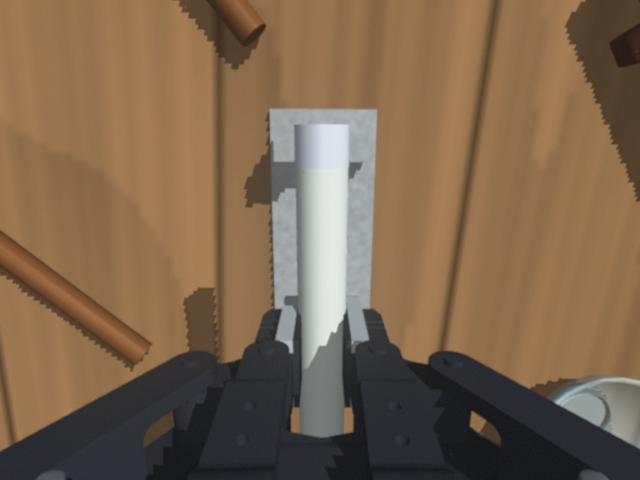

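View pics/held_s.png

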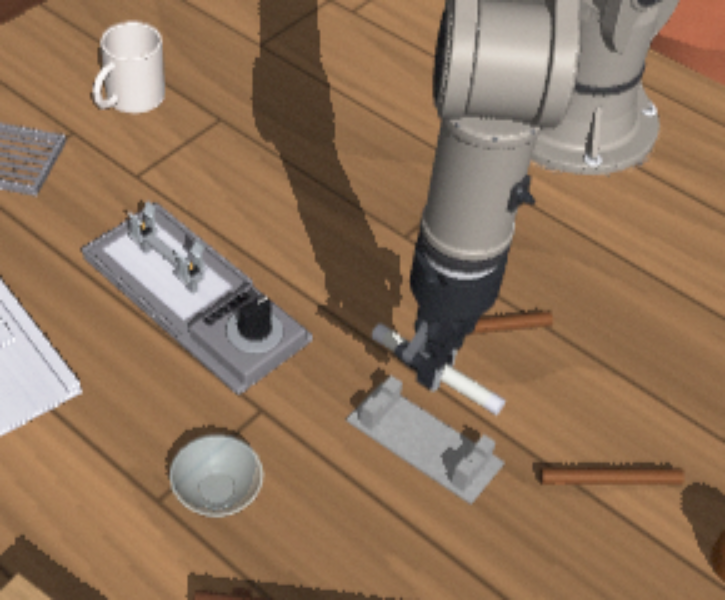

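Run:
```python
from h import *
K,T=wcam("pics/held.png");d=np.load("pics/held.png.npz");print(d["p"],d["e"])
Rm=R.from_euler('xyz',d["e"],degrees=True).as_matrix()
for z in (d["p"][2]-.001+.008,d["p"][2]-.001): print(Rm.T@(ray2([(322,124)],z,K,T)[0]-d["p"]))
for l in (0.05,-0.13):pass
```

```text
[0.52575353 0.15796063 0.1195801 ] [-1.79952222e+02  3.25034157e-03  9.36059350e+01]
[ 0.07017775  0.00020462 -0.00700415]
[0.07033862 0.00020563 0.00099584]
```

Run:
```python
from h import *
o=np.array([0.5482,-0.1788]); a=np.radians(-3.82); u=np.array([-np.sin(a),np.cos(a)])
p=o-u*0.0018
robot.line_to([0.526,0.158,0.16],velocity=0.12)
robot.move_to([p[0],p[1],0.16],[180,0,90-3.82])
robot.line_to([p[0],p[1],0.100],velocity=0.1)
snap("pics/hov.png"); print(pose(),robot.current_contact_force(),robot.current_time_s())
f=vision.grab_frame("scene"); cv2.imwrite("pics/hov_s.png",cv2.resize(f[170:270,230:370,::-1],None,fx=5,fy=5,interpolation=cv2.INTER_CUBIC))
f=vision.grab_frame("top"); cv2.imwrite("pics/hov_t.png",cv2.resize(f[200:280,290:430,::-1],None,fx=5,fy=5,interpolation=cv2.INTER_CUBIC))
```

```text
(array([ 0.54890081, -0.18047637,  0.10086641]), array([1.79895826e+02, 1.19819200e-02, 8.61947721e+01])) [ 0.52786088  0.28475406 -0.29589291] 10.95
```

View pics/hov.png

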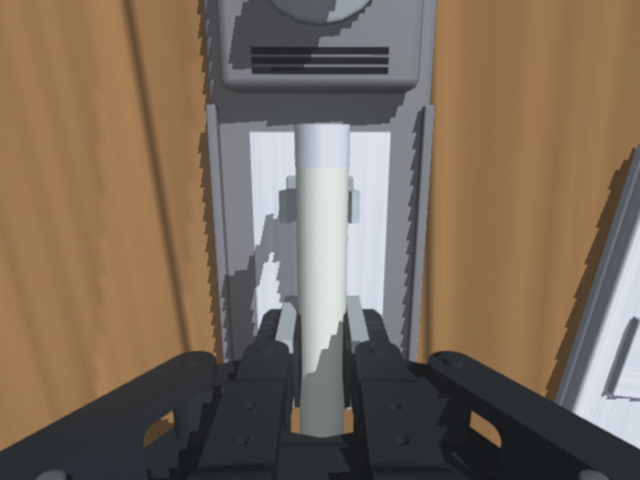

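View pics/hov_s.png

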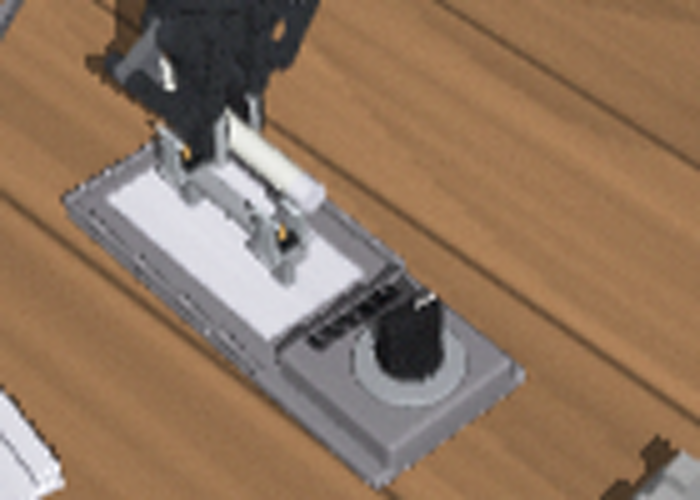

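```bash
cat > press.py <<'E'
from h import *
p,e=pose(); x,y=0.5483-0.0007,-0.1806
robot.line_to([x,y,0.088],velocity=0.05)
f0=np.array(robot.current_contact_force()); z=0.088; print("f0",f0,pose()[0]); L=[]
while z>0.034:
    z-=0.0005 if len(L) and L[-1][2]>4 else 0.001
    robot.line_to([x,y,z],velocity=0.02,f_stop=8)
    f=np.array(robot.current_contact_force())-f0; L.append((z,robot.current_tool_pos()[2],f[2]))
    print("%.4f %.4f %.1f  lat %.1f %.1f"%(*L[-1],f[0],f[1]))
    if f[2]>14: break
print(robot.current_torque(),robot.current_finger_gap(),robot.current_time_s())
E
python3 press.py
```

```text
f0 [ 0.38192119  0.44163594 -0.4589816 ] [ 0.54707431 -0.18056696  0.08737083]
0.0870 0.0871 -0.1  lat -0.3 -0.2
0.0860 0.0860 0.3  lat -0.7 -0.1
0.0850 0.0849 -0.3  lat -1.1 -0.9
0.0840 0.0839 -0.6  lat 0.3 -0.7
0.0830 0.0829 0.3  lat -0.2 -0.4
0.0820 0.0819 0.8  lat 0.3 0.4
0.0810 0.0809 0.5  lat 0.2 -0.6
0.0800 0.0799 -0.2  lat -1.0 0.5
0.0790 0.0789 0.4  lat -1.5 -0.1
0.0780 0.0779 0.5  lat -0.2 0.1
0.0770 0.0769 -0.0  lat 0.0 -0.7
0.0760 0.0759 -0.5  lat -0.3 -1.0
0.0750 0.0749 0.0  lat -1.0 -1.0
0.0740 0.0739 -0.1  lat -0.9 -0.2
0.0730 0.0729 -0.0  lat -0.8 0.1
0.0720 0.0723 2.6  lat -0.4 -0.6
0.0710 0.0722 7.2  lat -2.4 0.2
0.0705 0.0722 9.4  lat -3.5 0.5
0.0700 0.0721 9.8  lat -1.8 -0.0
0.0695 0.0721 12.8  lat -3.3 -0.6
0.0690 0.0721 14.1  lat -3.6 -0.2
[0.1217274  0.6685436  0.00705669] 0.15864828461211208 16.6917
```

Run:
```python
from h import *
robot.line_to([0.5476,-0.1806,0.074],velocity=0.03)
print(pose(),robot.current_contact_force(),robot.current_torque())
snap("pics/st.png")
f=vision.grab_frame("scene"); cv2.imwrite("pics/st_s.png",cv2.resize(f[185:255,245:345,::-1],None,fx=7,fy=7,interpolation=cv2.INTER_CUBIC))
f=vision.grab_frame("top"); cv2.imwrite("pics/st_t.png",cv2.resize(f[200:280,310:420,::-1],None,fx=7,fy=7,interpolation=cv2.INTER_CUBIC))
a=cv2.imread("pics/st.png")[80:400,180:460];cv2.imwrite("pics/stz.png",cv2.resize(a,None,fx=1.8,fy=1.8,interpolation=cv2.INTER_CUBIC))
```

```text
(array([ 0.54744671, -0.18061217,  0.07366908]), array([-1.79985779e+02, -6.19076768e-03,  8.61757430e+01])) [ 0.48587686  0.92927458 -1.04162975] [0.00192558 0.01812364 0.00523737]
```

View pics/stz.png

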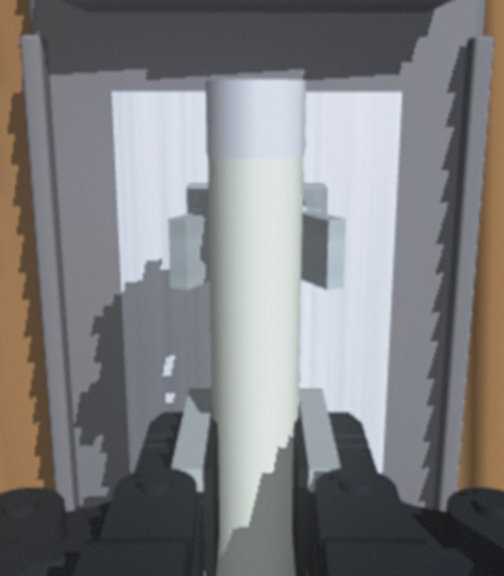

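View pics/st_s.png

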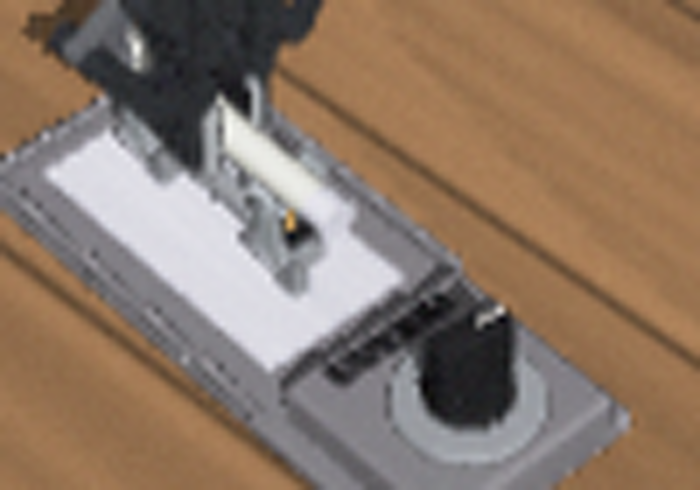

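View pics/st_t.png

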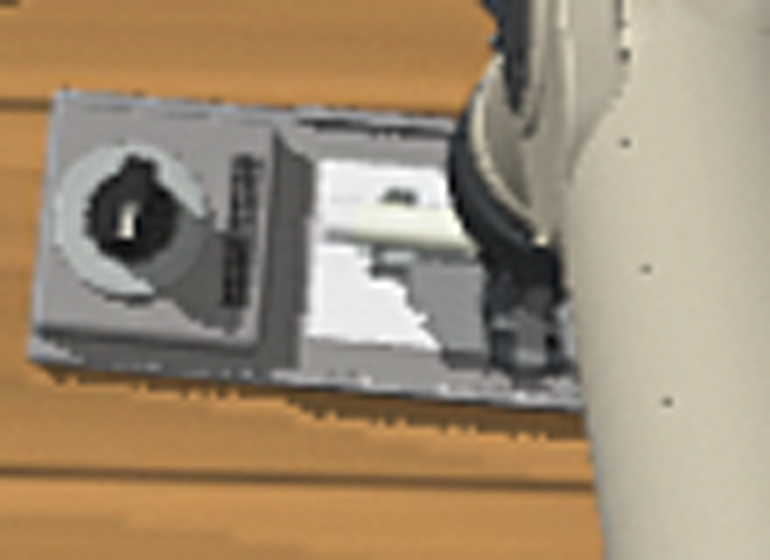

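Run:
```python
from h import *
K,T=wcam("pics/st.png");d=np.load("pics/st.png.npz");p=d["p"];Rm=R.from_euler('xyz',d["e"],degrees=True).as_matrix()
pts=[(180+c/1.8,80+r/1.8) for c,r in [(170,215),(170,288),(345,215),(345,290),(330,220),(330,275),(187,183),(327,183)]]
for z in (.055,.06,.065,.07,.075,.08,.085):
    q=(ray2(pts,z,K,T)-p)@Rm; print(z,(q[:,:2]*1000).round(1).tolist())
```

```text
0.055 [[45.2, -16.6], [30.5, -17.0], [45.3, 17.7], [30.1, 18.1], [44.3, 14.7], [33.2, 15.1], [51.5, -13.1], [51.5, 14.0]]
0.06 [[46.0, -16.0], [31.8, -16.4], [46.1, 17.0], [31.4, 17.5], [45.1, 14.2], [34.4, 14.5], [52.0, -12.6], [52.1, 13.5]]
0.065 [[46.8, -15.4], [33.1, -15.8], [46.8, 16.4], [32.7, 16.9], [45.9, 13.7], [35.6, 14.0], [52.6, -12.2], [52.6, 13.0]]
0.07 [[47.6, -14.8], [34.4, -15.2], [47.6, 15.8], [34.0, 16.3], [46.7, 13.2], [36.8, 13.5], [53.2, -11.7], [53.2, 12.5]]
0.075 [[48.4, -14.3], [35.7, -14.6], [48.4, 15.2], [35.3, 15.7], [47.5, 12.7], [38.0, 13.0], [53.7, -11.3], [53.7, 12.1]]
0.08 [[49.1, -13.7], [37.0, -14.0], [49.2, 14.6], [36.6, 15.0], [48.4, 12.2], [39.2, 12.5], [54.3, -10.8], [54.3, 11.6]]
0.085 [[49.9, -13.1], [38.3, -13.4], [50.0, 14.0], [37.9, 14.4], [49.2, 11.7], [40.4, 12.0], [54.9, -10.3], [54.9, 11.1]]
```

Run:
```python
from h import *
a=cv2.imread("pics/scene0.png")[185:245,245:305];cv2.imwrite("pics/s0z.png",cv2.resize(a,None,fx=10,fy=10,interpolation=cv2.INTER_CUBIC))
K,T=cam("scene"); o=np.array([0.5482,-0.1788]);a=-.0667;c,s=np.cos(a),np.sin(a)
W=lambda x,y,z:[o[0]+c*x-s*y,o[1]+s*x+c*y,z]
for n,P in {"bar0 z%d"%z:[(-.006,0,z/1000),(.006,0,z/1000)] for z in (30,35,40,45,50,55)}.items():
    print(n,((proj([W(*p) for p in P],K,T)-[245,185])*10).round(0).tolist())
for z in (50,55,74): print(z,((proj([W(0,y,z/1000) for y in (-.04,.04)],K,T)-[245,185])*10).round(0).tolist())
```

```text
bar0 z30 [[328.0, 267.0], [295.0, 288.0]]
bar0 z35 [[327.0, 254.0], [294.0, 276.0]]
bar0 z40 [[326.0, 242.0], [293.0, 264.0]]
bar0 z45 [[326.0, 229.0], [292.0, 251.0]]
bar0 z50 [[325.0, 217.0], [291.0, 239.0]]
bar0 z55 [[324.0, 204.0], [290.0, 226.0]]
50 [[214.0, 149.0], [405.0, 309.0]]
55 [[213.0, 136.0], [404.0, 296.0]]
74 [[209.0, 87.0], [402.0, 247.0]]
```

View pics/s0z.png

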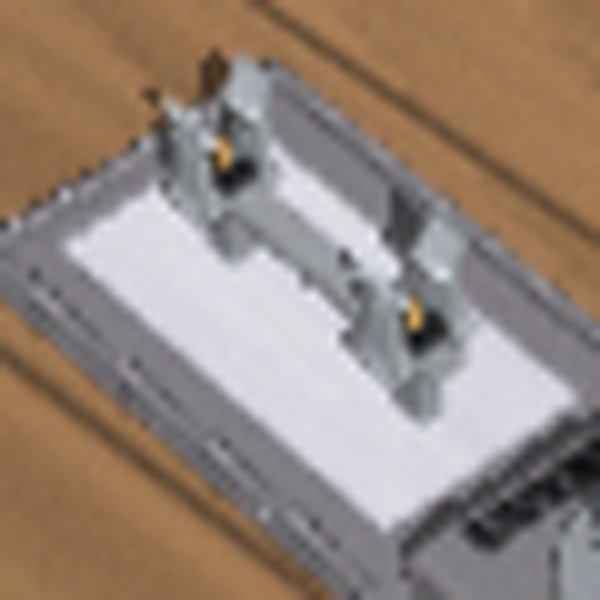

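```bash
cat > probe.py <<'E'
from h import *
def press(x,y,z0,lim,step=0.0005,zmin=0.04):
    robot.line_to([x,y,z0],velocity=0.04)
    f0=np.array(robot.current_contact_force()); m0=np.array(robot.current_torque()); z=z0
    while z>zmin:
        z-=step; robot.line_to([x,y,z],velocity=0.02,f_stop=10)
        f=np.array(robot.current_contact_force())-f0
        if f[2]>lim: break
    print("x%.4f y%.4f zc %.4f"%(x,y,z),"pos",np.round(robot.current_tool_pos(),4),"f",f.round(1),"m",(np.array(robot.current_torque())-m0).round(2),"t%.1f"%robot.current_time_s(),flush=True)
    return z,f
if __name__=="__main__":
    for dx in (0.0008,-0.001,0.002):
        z,f=press(0.5476+dx,-0.1806,0.0735,9)
        if z<0.068: break
        robot.line_to([0.5476+dx,-0.1806,0.0740],velocity=0.04)
E
python3 probe.py
```

```text
x0.5484 y-0.1806 zc 0.0710 pos [ 0.5495 -0.1806  0.0729] f [-1.5  0.7 12. ] m [0.11 0.53 0.03] t18.7
x0.5466 y-0.1806 zc 0.0705 pos [ 0.5476 -0.1807  0.072 ] f [-1.5  0.8  9.8] m [0.08 0.1  0.01] t20.7
x0.5496 y-0.1806 zc 0.0705 pos [ 0.551  -0.1809  0.0728] f [-1.9  0.3 11.1] m [-0.01  0.39 -0.02] t22.7
```

Run:
```python
from probe import *
robot.line_to([0.5496,-0.1806,0.0750],velocity=0.06)
for x in (0.5455,0.544):
    z,f=press(x,-0.1806,0.0735,9,step=0.0007)
    if z<0.069: break
    robot.line_to([x,-0.1806,0.0740],velocity=0.04)
```

```text
x0.5455 y-0.1806 zc 0.0693 pos [ 0.5476 -0.1808  0.0719] f [-0.6  0.8 11.8] m [ 0.06  0.19 -0.03] t24.9
x0.5440 y-0.1806 zc 0.0686 pos [ 0.5474 -0.181   0.0719] f [-0.1  0.3 11.3] m [-0.03  0.11  0.06] t27.2
```

Run:
```python
from h import *
print(pose(),np.round(robot.current_contact_force(),1),robot.current_finger_gap())
snap("pics/st2.png")
a=cv2.imread("pics/st2.png")[80:400,180:460];cv2.imwrite("pics/st2z.png",cv2.resize(a,None,fx=1.8,fy=1.8,interpolation=cv2.INTER_CUBIC))
f=vision.grab_frame("scene"); cv2.imwrite("pics/st2_s.png",cv2.resize(f[175:255,235:345,::-1],None,fx=7,fy=7,interpolation=cv2.INTER_CUBIC))
```

```text
(array([ 0.54741743, -0.18102988,  0.07187802]), array([1.79561501e+02, 8.72822336e-02, 8.61801998e+01])) [ 1.7 -0.1 14.9] 0.15726932260714058
```

View pics/st2z.png

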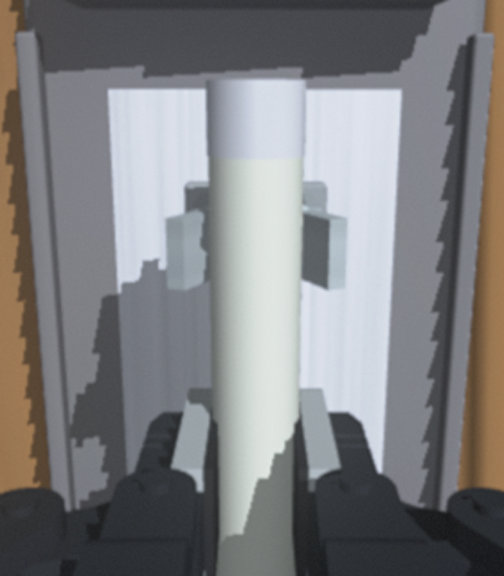

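View pics/st2_s.png

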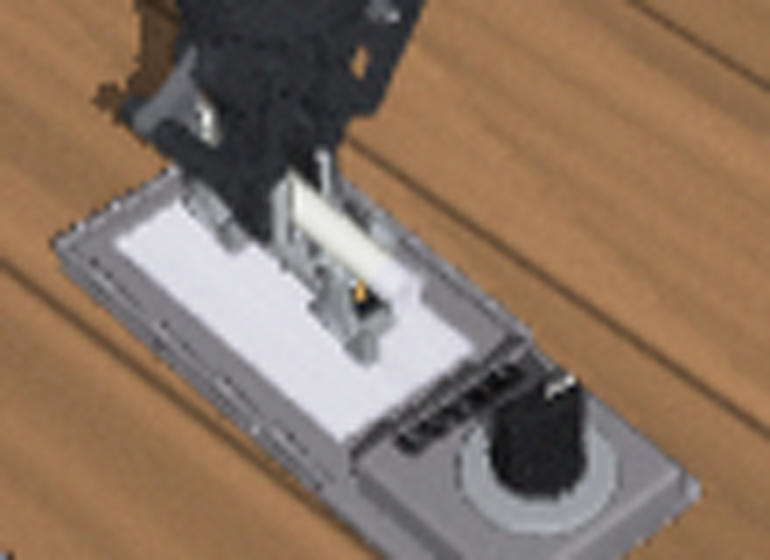

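Pressed at 15 N the tube is centred between the flares but rigidly blocked at TCP z 0.072. That suggests the fingertips are hitting the holder. The tube should rest safely in the flare mouths, so I'll unload, let go, back off and look.

Run:
```python
from h import *
robot.line_to([0.5472,-0.1809,0.0718],velocity=0.04)
print(pose()[0],np.round(robot.current_contact_force(),1))
fingers.gripper_to(0.32,force=40)
print(pose()[0],np.round(robot.current_contact_force(),1),robot.current_finger_gap())
robot.line_to([0.5472,-0.1809,0.16],velocity=0.15)
print(np.round(robot.current_contact_force(),1),robot.current_time_s())
snap("pics/rel.png")
f=vision.grab_frame("scene"); cv2.imwrite("pics/rel_s.png",cv2.resize(f[175:255,235:345,::-1],None,fx=7,fy=7,interpolation=cv2.INTER_CUBIC))
```

```text
[ 0.5475651  -0.18098188  0.07212649] [ 0.8 -0.5  6.8]
[ 0.54561837 -0.18074981  0.07045428] [-0.8  0.5 -0.6] 0.31962801784304623
[ 0.4 -0.7 -0.5] 28.5833
```

View pics/rel.png

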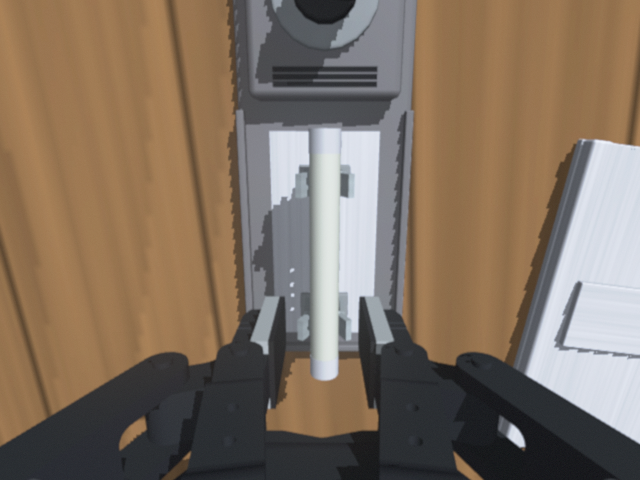

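View pics/rel_s.png

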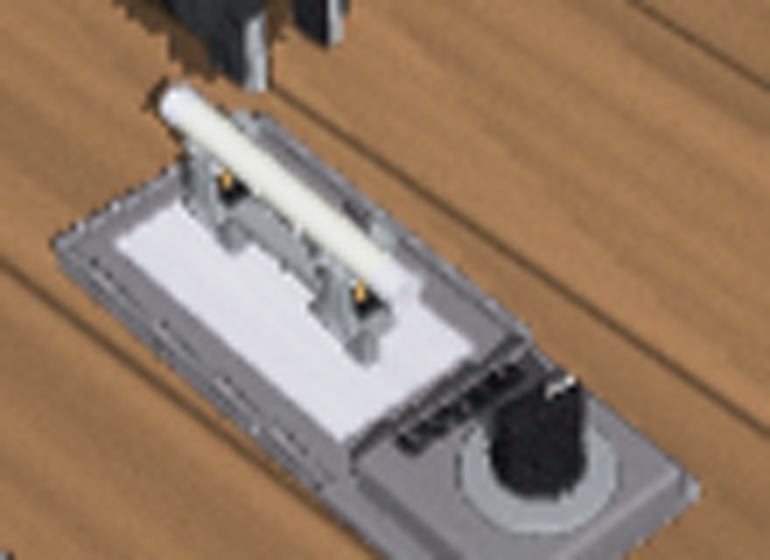

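Run:
```python
from h import *
K,T=wcam("pics/rel.png");d=np.load("pics/rel.png.npz");print(d["p"],d["e"])
a=cv2.imread("pics/rel.png");cv2.imwrite("pics/relz.png",cv2.resize(a[110:400,270:380],None,fx=2.05,fy=2.05,interpolation=cv2.INTER_CUBIC))
cv2.imwrite("pics/rely.png",cv2.resize(np.hstack([a[150:210,285:365],a[280:350,285:365][:60]]),None,fx=5,fy=5,interpolation=cv2.INTER_CUBIC))
for z in (.06,.065,.07,.075):
    q=ray2([(325,127),(324,380)],z,K,T);print(z,q.round(4).tolist(),np.linalg.norm(q[0]-q[1]),q.mean(0))
```

```text
[ 0.5463813  -0.18093083  0.15910383] [-1.79892275e+02 -7.08790481e-03  8.61736502e+01]
0.06 [[0.5527, -0.1104, 0.06], [0.5424, -0.2608, 0.06]] 0.15073668485323877 [ 0.54752857 -0.18556083  0.06      ]
0.065 [[0.5526, -0.1104, 0.065], [0.5426, -0.2575, 0.065]] 0.14738614264998273 [ 0.54761161 -0.18395491  0.065     ]
0.07 [[0.5526, -0.1105, 0.07], [0.5428, -0.2542, 0.07]] 0.14403560044672659 [ 0.54769464 -0.18234898  0.07      ]
0.075 [[0.5526, -0.1106, 0.075], [0.543, -0.2509, 0.075]] 0.14068505824347055 [ 0.54777768 -0.18074306  0.075     ]
```

View pics/relz.png

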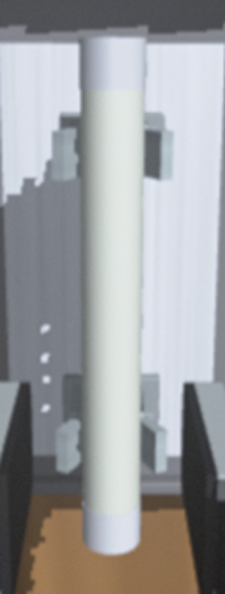

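View pics/rely.png

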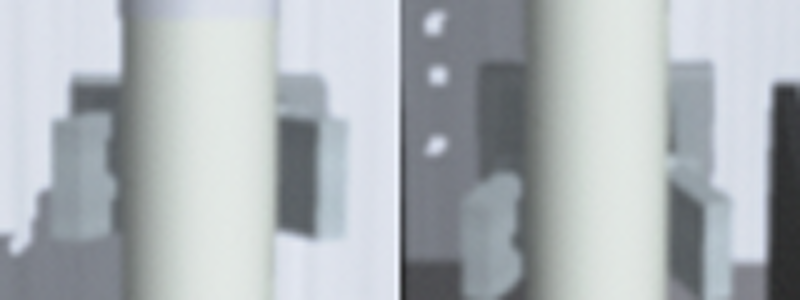

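```bash
cat > top.py <<'E'
from h import *
import sys
x,y=0.5465,-0.1795
def top(x,y,z0,zmin,lim,step=0.001):
    f0=np.array(robot.current_contact_force()); z=z0
    while z>zmin:
        z-=step; robot.line_to([x,y,z],velocity=0.03,f_stop=8)
        f=np.array(robot.current_contact_force())-f0
        if abs(f[2])>1.5: print("%.4f"%z,np.round(robot.current_tool_pos(),4),f.round(1),flush=True)
        if f[2]>lim: break
    print("end %.4f"%z,np.round(robot.current_tool_pos(),4),f.round(1),"t%.1f"%robot.current_time_s())
    return z,f
if __name__=="__main__":
    fingers.gripper_to(0.0,force=40)
    robot.line_to([x,y,0.101],velocity=0.12)
    print(robot.current_finger_gap(),pose())
    top(x,y,0.101,0.075,11)
E
python3 top.py
```

```text
0.00029234060154440357 (array([ 0.54699204, -0.17948164,  0.10144077]), array([ 1.79945901e+02, -2.00106168e-03,  8.61830480e+01]))
0.0960 [ 0.5467 -0.1795  0.0964] [-1.3  0.3  3.3]
0.0950 [ 0.5461 -0.1795  0.0954] [-2.8  0.8  5.3]
0.0940 [ 0.5455 -0.1794  0.0943] [-3.6 -0.3  5.9]
0.0930 [ 0.545  -0.1794  0.0932] [-5.   0.3  6. ]
0.0920 [ 0.5445 -0.1794  0.0918] [-4.9  0.6  5.8]
0.0910 [ 0.5459 -0.1795  0.0908] [-3.   0.7  3.2]
0.0900 [ 0.5467 -0.1796  0.09  ] [-2.6  0.5  3.1]
0.0890 [ 0.547  -0.1796  0.089 ] [-1.7  0.4  2.8]
0.0880 [ 0.5467 -0.1796  0.0878] [-1.2 -0.1  1.8]
0.0820 [ 0.5468 -0.1796  0.0825] [-1.1  0.4  3.2]
0.0810 [ 0.5475 -0.1796  0.0824] [-0.9  0.3  7.3]
0.0800 [ 0.5482 -0.1796  0.0823] [-0.5  1.2 10. ]
0.0790 [ 0.5489 -0.1797  0.0822] [-2.3  1.3 13.6]
end 0.0790 [ 0.5489 -0.1797  0.0822] [-2.3  1.3 13.6] t35.2
```

Run:
```python
from h import *
robot.line_to([0.5475,-0.1796,0.0785],velocity=0.03,f_stop=5)
print(pose()[0],np.round(robot.current_contact_force(),1))
robot.line_to([0.547,-0.1796,0.13],velocity=0.12)
robot.line_to([0.547,-0.12,0.21],velocity=0.2)
snap("pics/home.png")
f=vision.grab_frame("scene"); cv2.imwrite("pics/home_s.png",cv2.resize(f[175:255,235:345,::-1],None,fx=7,fy=7,interpolation=cv2.INTER_CUBIC))
print(robot.current_time_s())
```

```text
[ 0.55023935 -0.17977412  0.08215883] [-2.9  0.2 16. ]
36.7833
```

View pics/home.png

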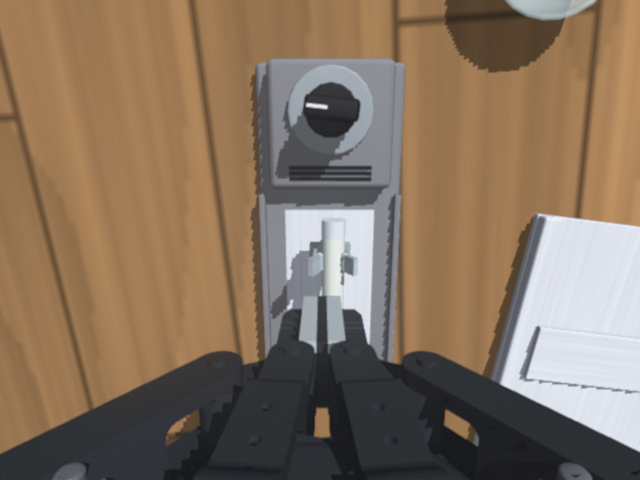

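View pics/home_s.png

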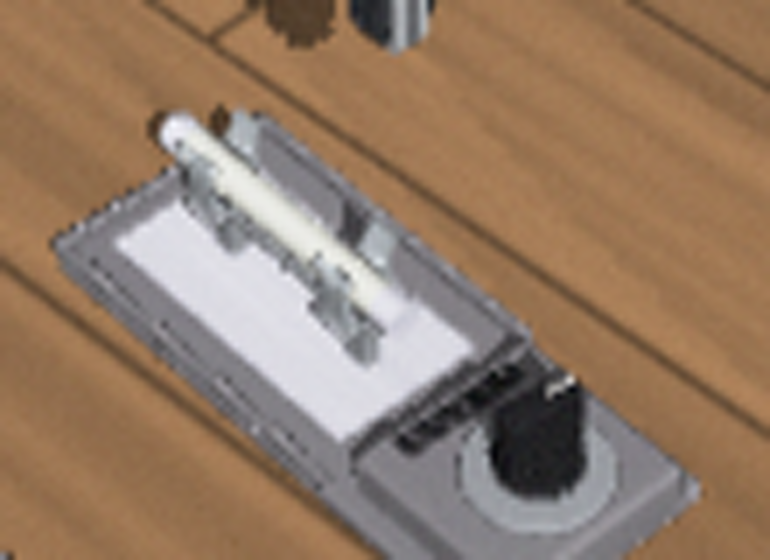

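The tube sits level and deep in both clips, each end about 14 mm lower than before the press. Next is the knob, starting with the bar angle.

Run:
```python
from h import *
a=cv2.imread("pics/home.png");cv2.imwrite("pics/kz.png",cv2.resize(a[60:160,280:385],None,fx=6,fy=6,interpolation=cv2.INTER_CUBIC))
for yaw in (-4,-8,-12,-90,):
  for z in (.15,.065):
    print(yaw,z,[None if (q:=robot.inverse_kinematics([.5575,-.039,z],[180,0,yaw+k])) is None else np.round(q,0).tolist() for k in (0,180)])
```

```text
-4 0.15 [[19.0, 25.0, -23.0, 93.0, 10.0, 64.0, -100.0], [42.0, 35.0, -59.0, 92.0, 32.0, 71.0, 63.0]]
-4 0.065 [[17.0, 30.0, -20.0, 98.0, 12.0, 54.0, -102.0], [39.0, 41.0, -55.0, 97.0, 37.0, 62.0, 59.0]]
-8 0.15 [[18.0, 25.0, -22.0, 93.0, 10.0, 64.0, -104.0], [41.0, 35.0, -58.0, 92.0, 31.0, 71.0, 59.0]]
-8 0.065 [[17.0, 30.0, -19.0, 98.0, 12.0, 54.0, -106.0], [39.0, 40.0, -54.0, 97.0, 36.0, 62.0, 55.0]]
-12 0.15 [[18.0, 25.0, -21.0, 93.0, 10.0, 64.0, -108.0], [41.0, 34.0, -57.0, 92.0, 30.0, 70.0, 56.0]]
-12 0.065 [[16.0, 30.0, -19.0, 98.0, 11.0, 54.0, -109.0], [38.0, 40.0, -53.0, 97.0, 36.0, 61.0, 52.0]]
-90 0.15 [[-40.0, 36.0, 65.0, 95.0, -34.0, 71.0, -149.0], [32.0, 29.0, -41.0, 92.0, 20.0, 67.0, -14.0]]
-90 0.065 [[-40.0, 44.0, 64.0, 100.0, -44.0, 65.0, -141.0], [30.0, 34.0, -38.0, 98.0, 25.0, 57.0, -18.0]]
```

View pics/kz.png

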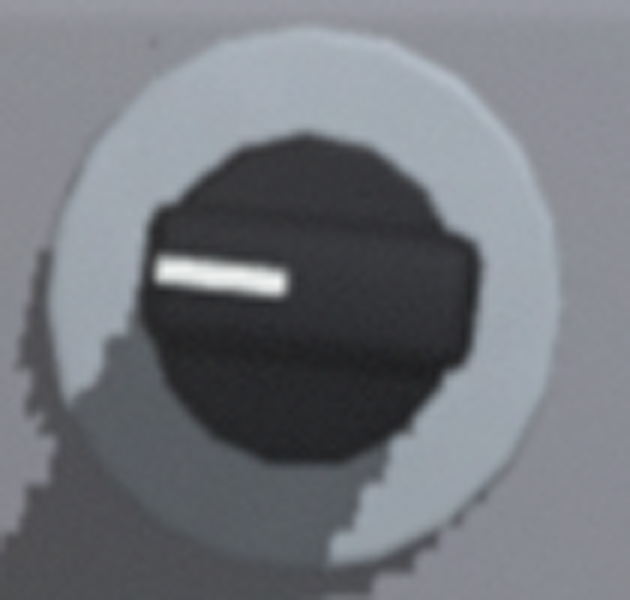

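Run:
```python
from h import *
K,T=wcam("pics/home.png"); c=ray2([(280+311/6,60+286/6)],.074,K,T)[0]; print("knob top",c, ray2([(280+304/6,60+296/6)],.044,K,T))
k=np.array([.5574,-.0393]) 
fingers.gripper_to(0.4,force=40)
robot.move_to([k[0],k[1],0.15],[180,0,170.3])
robot.line_to([k[0],k[1],0.068],velocity=0.1,f_stop=10)
print(pose(),np.round(robot.current_contact_force(),1))
snap("pics/kg.png")
print(robot.current_time_s())
```

```text
knob top [ 0.55750768 -0.03945039  0.074     ] [[ 0.55739503 -0.03885449  0.044     ]]
(array([ 0.55803584, -0.03907803,  0.06867112]), array([1.79976814e+02, 7.92662957e-02, 1.70300247e+02])) [-0.1  0.6 -0.2]
39.275
```

View pics/kg.png

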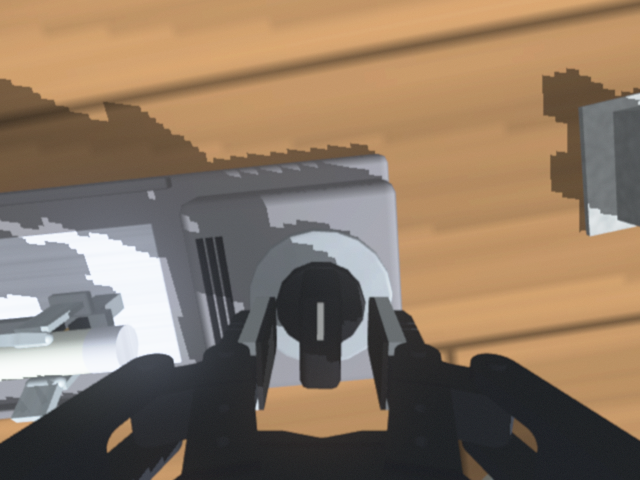

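Run:
```python
from h import *
k=[.5576,-.0393,.0665]
robot.line_to(k,velocity=0.05)
fingers.gripper_to(0.0,force=40)
print(robot.current_finger_gap(),np.round(robot.current_contact_force(),1))
for yaw in (150,130,115,105,100,97,95,93,91):
    robot.line_to(k,[180,0,yaw],velocity=0.05)
    m=robot.current_torque(); f=robot.current_contact_force()
    print(yaw,np.round(robot.current_eef_rot()[2],1),np.round(f,1),np.round(m,2),"t%.1f"%robot.current_time_s(),flush=True)
    if abs(m[2])>1.2: break
```

```text
0.1577089823488418 [-0.4 -0.7  2. ]
150 150.1 [-1.7 -0.8  3.4] [-0.21  0.22 -0.07] t40.3
130 130.1 [-1.8 -1.6  5.1] [-0.36  0.38 -0.06] t40.8
115 115.2 [-2.5 -2.4  6.9] [-0.44  0.47 -0.05] t41.2
105 105.2 [-1.9 -2.3  5.7] [-0.42  0.53 -0.03] t41.6
100 100.2 [-2.2 -1.9  6.7] [-0.41  0.51  0.03] t41.8
97 97.2 [-3.  -2.2  6.4] [-0.45  0.55 -0.07] t42.1
95 95.4 [-3.4 -2.1  5.8] [-0.49  0.52  0.54] t42.3
93 93.6 [-2.3 -3.3  7.8] [-0.61  0.58  1.34] t42.6
```

Run:
```python
from h import *
fingers.gripper_to(0.4)
robot.line_to([.5576,-.0393,.16],velocity=0.15)
robot.line_to([.552,-.20,.30],velocity=0.25)
snap("pics/fin.png")
robot.line_to([.45,-.30,.34],velocity=0.25)
f=vision.grab_frame("scene"); cv2.imwrite("pics/fin_s.png",f[:,:,::-1]);cv2.imwrite("pics/fin_sz.png",cv2.resize(f[175:265,235:345,::-1],None,fx=7,fy=6.5,interpolation=cv2.INTER_CUBIC))
f=vision.grab_frame("top"); cv2.imwrite("pics/fin_t.png",f[:,:,::-1])
print(robot.current_time_s(),np.round(robot.current_contact_force(),1))
a=cv2.imread("pics/fin.png");cv2.imwrite("pics/finz.png",cv2.resize(a[30:330,200:460],None,fx=2,fy=2,interpolation=cv2.INTER_CUBIC))
```

```text
45.575 [ 0.3 -0.1 -0.5]
```

View pics/fin.png

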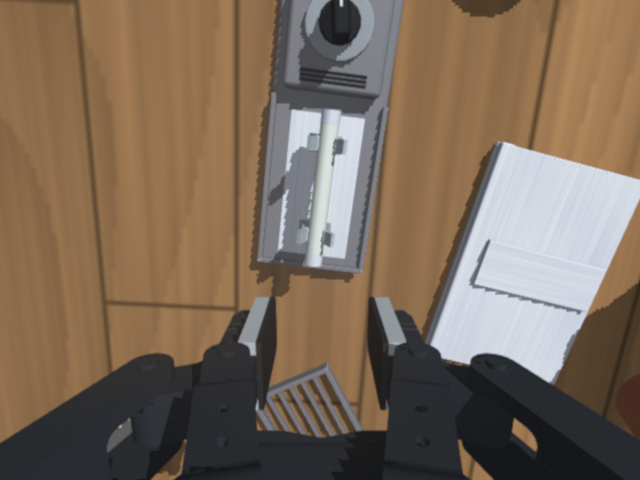

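View pics/fin_sz.png

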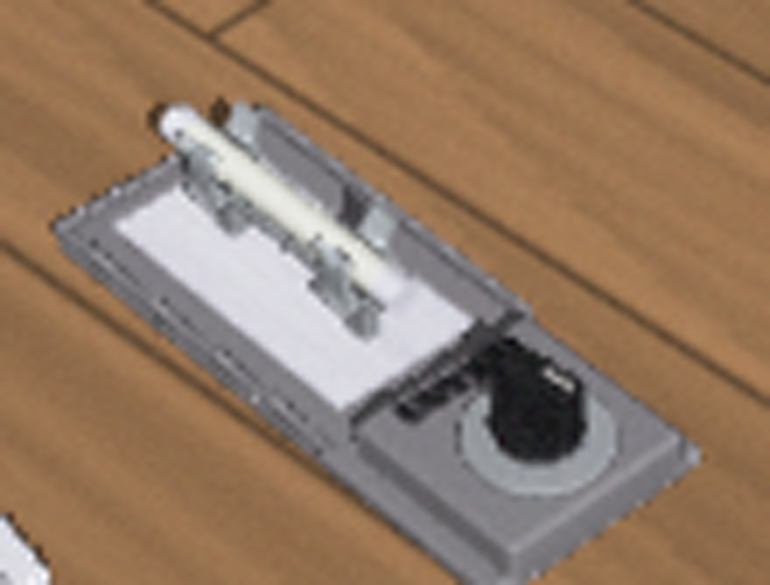

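View pics/fin_t.png

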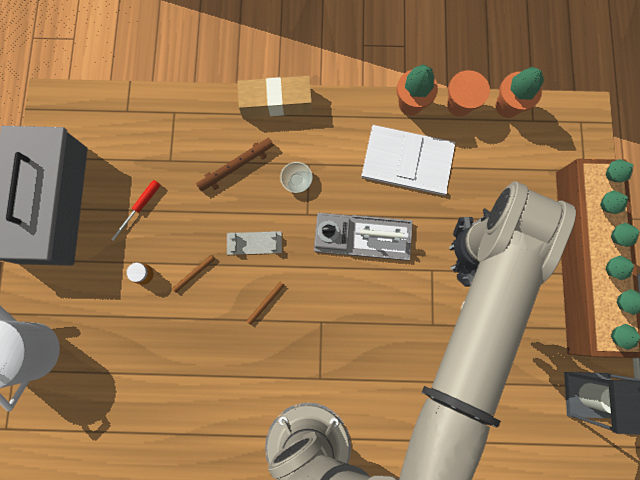

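The final pictures show the tube seated in both clips, the knob bar along the lamp, the other things in place and the arm clear. I'm handing in.

```bash
python3 -c "
from station import robot,workorder
print(robot.current_time_s()); print(workorder.close_job())"
```

```text
45.575
the job is handed in; nothing more can be done
None
```

I put the white tube into the lamp, let go of it, then turned the knob clockwise to its stop and handed the job in at 45.6 s. No verdict was reported.

- **First press failed:** With the tube gripped, the press was blocked hard at TCP z = 0.072 m, with up to about 15 N felt. I never confirmed the cause; I suspect the fingertips met the holder bar. I then set the tube down in the clips' mouths and released it.
- **Seating the tube:** I pressed it down from above with closed fingers. The force rose to a 6 N peak, fell to below 2 N as the tube snapped in, then rose steeply on the stop to about 16 N. That puts the tube's axis about 57 mm above the bench.
- **Tube check:** In the pictures both ends dropped by about the same 14 mm, and the tube lies level in both clips.
- **Knob:** The stop was felt at a tool yaw of about 95.5°, against 96° expected. I pressed slightly past it to 1.3 N m before letting go. Pictures show the bar turned to lie roughly along the lamp.
- **Rest of the bench:** In the last top view the other things I could see looked unmoved, but the arm hid the mug and guard there. The wrist view shows part of the guard; I did not check the mug after the job. The arm is clear of everything.

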